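Power up the laser shutter controller and open the shutter

TASK

Bring the laser's beam shutter into service by touch alone: switch on the white power strip by pressing down the raised end of its rocker switch, then press the blue button on the controller box all the way down and let it spring back, to clear the interlock that latches when power comes on, and then open the shutter by pressing down the raised end of the green rocker until it has tipped right over. Tap each control lightly, leave the red stop button alone, do not lift or shove the controller or anything standing around it, and finish with the hand clear.

Things in the scene. Friction and masses are not known exactly. Their poses are not given: they have to be found in the camera images.
- power_strip: White multi-socket power strip, 63 mm (x) x 297 mm (y) plus a cord stub at its -y end, screwed to the bench. Origin on the bench, about under its middle; y along its length, z up. The flat top of its case is 31 mm above the bench. The switch's middle is at x = 0, y = -108 mm. Between it and the controller stands the red laser supply and fan, 0.2 m high: cross above it.
- power_strip_switch (a joint): Rocker switch of the power strip, 24 mm along the strip's x, 12 mm along its y, hinged across its middle. rad: 0 = off, -x end raised, 36 mm above the bench (case 31); 0.349 = on, -x end down almost level with the case, +x end raised. 2 to 5 N tips it; it stays where left. A finger also resting on the +x half blocks it: press on the -x end, fingertip partly beyond that end.
- strip_switch_press (a point): Point on the top of the raised -x end of the power strip's rocker switch (it moves with the rocker): 36 mm above the bench while off, 10.5 mm from the rocker's middle in the strip's -x direction. Its axes are those of the rocker; while off they are those of the strip.
- controller: Shutter controller: loose grey box on rubber feet, bare aluminium top, 110 (x) x 190 (y) x 48 mm high, 0.85 kg. Origin on the bench under its middle, z up; the -x side (louvres, key lock) is the operator's. On the flat top, at x = +8 mm: green rocker at y = +58, blue button at y = 0, red stop button on a yellow disc at y = -60 mm; behind each, at x = +42 mm, a lamp 5 mm high. Else bare.
- reset_button (a joint): Blue round push button, 24 mm across, moving straight down. m: 0 = up, its flat top 8 mm above the panel (56 mm above the bench); 0.005 = fully down. Spring: 1.5 N starts it, 4 N holds it fully down; it springs back up. Its steel ring, 31 mm across, is only 2.5 mm high, so a wide finger does not hit it before the button is down.
- reset_top (a point): Centre of the top face of the blue button; moves with it.
- shutter_rocker (a joint): Green rocker on the controller, 31 mm along its x, 21 mm along its y, a shallow V hinged across its middle. rad: 0 = closed, -x half raised (end 57 mm above the bench), +x half level; 0.34 = open, -x half level, 51.5 mm above the bench, +x end raised. 2 to 5 N tips it; it stays where left. A finger also resting on the +x half blocks it: press on the -x end, fingertip partly beyond that end.
- rocker_press (a point): Point on the top of the green rocker's -x half, 14.5 mm from its middle in the controller's -x direction (it moves with the rocker), 57 mm above the bench while closed. Its axes are those of the rocker; while closed they are those of the controller.
- stop_button (a joint): Red mushroom stop button on a yellow disc, head 33 mm across, 25 mm above the panel. m: 0 = up, 0.006 = fully pressed (6 N). Not to be pressed.
- stop_top (a point): Centre of the top of the red stop button.
- cuvette_rack: Turquoise cuvette rack, 34 x 110 x 26 mm, holding three clear cuvettes that stand up to 55 mm above the bench; loose, beside the controller's -y end. Origin under its middle.
- vial: Small vial with a black cap, 22 mm across, 52 mm high; loose, beside the controller's +y end. Origin under its middle.
- usb_stick: Black USB stick lying flat, 17 x 52 x 8 mm; loose, in front of the power strip (its -x side). Origin under its middle.
- beaker: Small clear beaker, 60 mm across, 79 mm high; loose, beyond the cuvette rack. Origin under its middle.

How it is judged:
By the outcome, as a careful person would: the job done as asked, in the order asked, and still so for the second after the job is handed in, with the robot touching nothing.
It also fails if it takes over 54 s, if anything falls off the work surface, if the arm or the gripper's body presses on something with over 40 N, if the wrist force passes 120 N, or if a joint passes its speed limit or range.

ROBOT

A 6-joint arm with a two-finger parallel gripper is mounted at the origin on a cart in front of the work surface, level with it; the furniture and walls round the work are solid. World frame = base frame: x ahead of the robot, y to its left, z up, the work surface at z = 0. Lengths are in mm, angles in rad, forces in N, time in s.
With the tool pointing down it reaches from about 375 to 975 mm from the base axis. Payload 3.8 kg.
Tool frame: the origin (TCP) lies where the fingers leave the gripper's body, on its centre line; the fingertips stand 64 mm ahead of it and the grasp point (between the pads) lies 45 mm ahead of it (arm.tip_reach is the distance from the TCP to the fingertips, in mm); y points along the fingers, x is the direction in which the jaws open and shut, and the axes are right-handed (so a half turn about y gives the same grasp; the last joint's range is limited). The gripper opens to 88 mm and grips with 3 to 60 N. Pads are 18 mm wide; open, the fingers measure 123 mm over their backs; the gripper's body (75 mm by 187 mm) begins 45 mm behind the grasp point.
Start: joints at [1.097, 0.264, 1.604, -0, 1.274, -0.037], TCP at [285.551, 611.62, 302.706] pointing down, gripper open.
Joint ranges: [-2.63, 2.63], [-0.94, 2.18], [0.31, 2.57], [-1.31, 4.45], [0, 2.66], [-2.55, 2.55]. Speed limits (rad/s): [2.57, 2.57, 3.14, 3.14, 3.14, 3.14].

INTERFACE

Orientations are given as a unit quaternion [x, y, z, w].
In Python, from cell import arm gives the robot as it stands.
- The arm moves only by the shell command python3 -m jog 'ROWS' [FORCE]. ROWS is JSON, a list that holds one entry, the list of rows, each a list of 7 numbers: the shift along the tool's x, y, z in mm, then the turn, a rotation vector about the tool's x, y, z in rad, then the opening, from 0 (shut) to 1 (fully open). In form: [[[dx, dy, dz, rx, ry, rz, grip], ...]]. A call has 1 to 20 rows; each row shifts and turns the commanded pose from where the row before left it, along the tool's axes as they then stand; what a row does not reach is not made up. A row lasts 1/12 s, in which the tool goes at most 41.7 mm and 7.16 degrees, less where a joint would pass 70% of its speed; a pose out of reach is approached as far as the arm can. A call is refused whole if a number of a shift passes 41.7 or a number of a turn 0.125, either way. A call with a gripper value outside its range is refused whole. The fingers move at their own pace and stop on an object; FORCE is the grip in N (left out, the last holds). Time passes only in rows, so rows that do not move let the fingers close. It gives the time, the measured TCP pose, the force and the opening at its end, in the units of the state.
- arm.get_obs(): the state, without advancing time (a new reading comes with each control period).
- arm.get_image(name): name is "scene" or "top" or "wrist"; returns a dict with "frame" (384x512x3 uint8, red, green, blue), "mtx" (3x3 intrinsics, pixels), "world_to_cam" (4x4, takes a point from world to camera coordinates). Camera axes: x right, y down, z forward; pixel columns grow to the right and rows downward; lengths in mm; the calibration is good to about 2 mm. A picture is of the moment at which its call begins. There is no depth.
- arm.sign_off(): hands the job in, once; it reports no verdict.
Trained networks look in the newest picture that a camera, given by its name, has taken for a name from the list of things; names that differ only in an ending like _2 or _b are one class to them, and where a whole thing is asked for, a point or a joint stands for the part that bears it (a point fixed in the world has none). Each returns a list of dicts, best first, with "p" (0 to 1); they miss things now and then, are a little off and sometimes report something else, mostly with a low value. They report only what shows in the picture. A call takes as long as a camera call.
- arm.search_frame(label, camera): "xy" ([column, row] in pixels, amid what is visible of it).
- arm.pinpoint(label, camera): "xy" ([column, row] in pixels: a listed point, or the origin of a listed thing).
The state is a dict: "time": time; "joints": joint angles; "joint_vel": joint speeds; "joint_torque": joint torques, N m; "ee_pos": TCP position; "eef_rot": TCP orientation; "contact_force": force on the tool from outside, world axes, zero at the start; "ft_torque": the same for the moment, N m; "width": finger opening in mm.
Only numpy, scipy, OpenCV 4.12 (cv2) and the standard library are available. Lean on these libraries where they do the work, as an engineer would, in place of code of your own. Each camera call takes 0.05 s, during which the arm holds its last target. There are 200 camera calls.

## Working session

There is one attempt and no reset: what is moved stays moved. The work goes in short steps, Python scripts to look and compute and a shell command to move; the robot and the scene stay as the last step left them, time stands still between calls to the robot, and variables do not carry over. Pictures are saved under pics/ and viewed, about 8 in all and at most 12, crops included, and the job is handed in when it is done.

```bash
mkdir -p pics
cat > h.py <<'E'
import numpy as np, cv2
from cell import arm
from scipy.spatial.transform import Rotation as R
def ray(im,xy,z):
    K=np.array(im["mtx"]);T=np.array(im["world_to_cam"])
    d=T[:3,:3].T@np.linalg.inv(K)@[xy[0],xy[1],1];c=-T[:3,:3].T@T[:3,3]
    return c+d*(z-c[2])/d[2]
def proj(im,p):
    K=np.array(im["mtx"]);T=np.array(im["world_to_cam"])
    q=K@(T[:3,:3]@np.array(p)+T[:3,3]);return q[:2]/q[2]
def save(im,n,crop=None,s=1):
    f=im["frame"]
    if crop: f=f[crop[1]:crop[3],crop[0]:crop[2]]
    cv2.imwrite("pics/"+n,cv2.resize(f[:,:,::-1],None,fx=s,fy=s,interpolation=cv2.INTER_CUBIC))
E
python3 - <<'E'
from h import *
o=arm.get_obs();print(o["ee_pos"],o["eef_rot"],R.from_quat(o["eef_rot"]).as_matrix().round(3),o["width"],o["time"])
H=dict(power_strip=0,strip_switch_press=36,controller=0,reset_top=56,rocker_press=57,stop_top=73,cuvette_rack=0,vial=0,usb_stick=0,beaker=0)
fs=[]
for cam in("scene","top"):
    im=arm.get_image(cam);fs.append(im["frame"])
    T=np.array(im["world_to_cam"]);print(cam,-T[:3,:3].T@T[:3,3])
    for l,z in H.items():
        for r in arm.pinpoint(l,cam)[:2]: print(cam,l,round(r["p"],2),np.round(r["xy"],1),ray(im,r["xy"],z).round(1))
cv2.imwrite("pics/a.png",cv2.resize(np.vstack(fs)[:,:,::-1],None,fx=.78,fy=.78))
save(im,"top.png",s=1.5)
E
```

```text
[285.30700169 611.11125513 301.39346297] [ 0.59686632  0.37909267 -0.38048217 -0.59604753] [[ 0.423 -0.001 -0.906]
 [ 0.906 -0.002  0.423]
 [-0.002 -1.     0.   ]] 88.26803001054385 0.0
scene [ 162.12232898 -919.88411484 1143.70413222]
scene power_strip 0.93 [213.1 143. ] [553.1 335.8   0. ]
scene power_strip 0.25 [279.8 228.4] [ 621.  -224.4    0. ]
scene controller 0.69 [279.4 237.8] [ 600.1 -262.5    0. ]
scene controller 0.55 [275.  270.7] [ 523.7 -380.     0. ]
scene reset_top 0.61 [212.6 142.3] [533.5 279.6  56. ]
scene reset_top 0.5 [278.5 228.3] [ 594.4 -256.3   56. ]
scene rocker_press 0.37 [270.7 219.9] [ 584.4 -211.6   57. ]
scene stop_top 0.48 [281.5 238.4] [ 577.9 -309.5   73. ]
scene cuvette_rack 0.74 [281.4 236.2] [ 610.4 -258.9    0. ]
scene cuvette_rack 0.71 [272.4 275.8] [ 506.6 -394.3    0. ]
scene usb_stick 0.61 [200.5 140.7] [503.7 373.6   0. ]
scene beaker 0.93 [283.6 291.8] [ 515.1 -462.5    0. ]
top [ 428.29614062  -60.36522132 1625.1034022 ]
top power_strip 0.78 [148.9 183.6] [560.4 335.    0. ]
top strip_switch_press 0.41 [173.1 200.5] [498.  236.5  36. ]
top controller 0.97 [310.9 180.1] [ 585.  -263.9    0. ]
top stop_top 0.46 [328.5 186.1] [ 557.9 -317.    73. ]
top cuvette_rack 0.84 [343.1 197.9] [ 521.5 -383.     0. ]
top cuvette_rack 0.54 [279.  162.7] [ 647.6 -145.1    0. ]
top vial 0.43 [279.  162.4] [ 648.7 -145.1    0. ]
top usb_stick 0.51 [139.2 194. ] [521.2 369.4   0. ]
top beaker 0.79 [365.8 205.4] [ 495.5 -466.4    0. ]
top beaker 0.53 [329.6 184. ] [ 571.9 -333.1    0. ]
```

View pics/a.png

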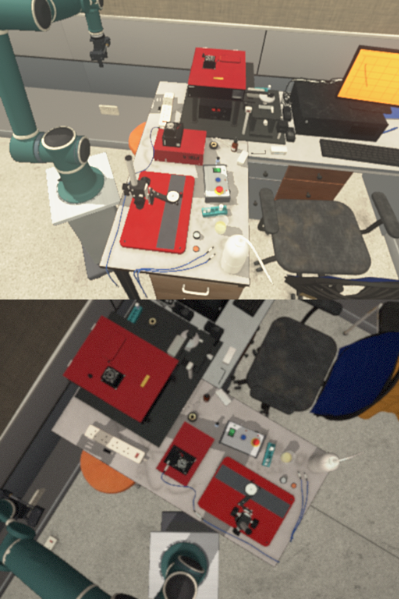

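Run:
```python
from h import *
a=arm.get_image("top");b=arm.get_image("scene")
f1=cv2.resize(a["frame"][130:260,80:390,::-1],None,fx=2.58,fy=2.3,interpolation=2)
f1=cv2.resize(a["frame"][130:260,80:390,::-1],(800,335),interpolation=2)
f2=cv2.resize(b["frame"][100:200,170:400,::-1],(600,261),interpolation=2)
f2=cv2.copyMakeBorder(f2,0,0,0,200,0)
cv2.imwrite("pics/b.png",np.vstack([f1,f2]))
```

```text
(no output)
```

View pics/b.png

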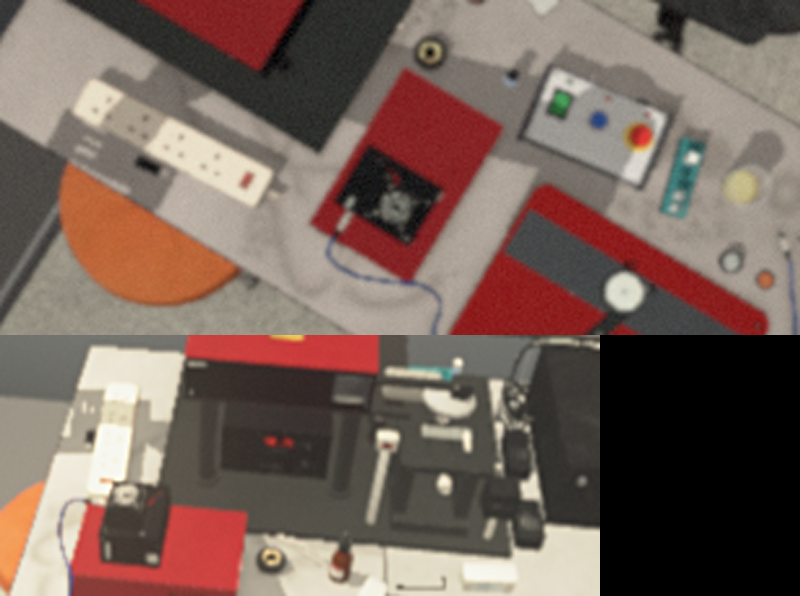

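Run:
```python
from h import *
a=arm.get_image("top");b=arm.get_image("scene")
P=lambda x,y:(80+x/2.58,130+y/2.58)
Q=lambda x,y:(170+x/2.609,100+(y-335)/2.61)
for n,p,z in [("switch",(247,180),33),("green",(559,103),53),("blue",(598,120),56),("red",(640,136),73),
 ("strip cor",(272,178),31),("strip cor",(255,206),31),("strip far",(93,80),31),("strip far",(73,106),31),
 ("sup",(405,70),90),("sup",(500,130),90),("sup",(310,220),90),("sup",(410,280),90),("table corner",(322,150),0),("table corner z60",(322,150),60),
 ("fan",(372,150),200),("fan",(340,205),200),("fan",(408,242),200),("ctl",(553,66),48),("ctl",(672,107),48),("ctl",(523,138),48),("ctl",(642,184),48),("usb",(150,163),8),("laser corner",(262,70),300),("ring",(430,50),30)]:
    print(n,ray(a,P(*p),z).round(0))
# supply height: scene corners
for n,p in [("sup back-left",(75,502)),("sup back-right",(247,512)),("tablecorner",(160,520)),("fan top back",(110,487)),("fan tr",(168,485))]:
    for z in(0,90,200): print(n,z,ray(b,Q(*p),z).round(0))
for cam in("wrist",):
    w=arm.get_image(cam);T=np.array(w["world_to_cam"]);o=arm.get_obs();Rm=R.from_quat(o["eef_rot"]).as_matrix()
    print("wrist cam in tool",Rm.T@(-T[:3,:3].T@T[:3,3]-o["ee_pos"]),(T[:3,:3]@Rm).round(2),w["mtx"])
```

```text
switch [501. 228.  33.]
green [ 616. -206.   53.]
blue [ 593. -260.   56.]
red [ 570. -315.   73.]
strip cor [505. 193.  31.]
strip cor [465. 215.  31.]
strip far [638. 451.  31.]
strip far [601. 477.  31.]
sup [652.   7.  90.]
sup [ 573. -123.   90.]
sup [446. 131.  90.]
sup [369.  -6.  90.]
table corner [548. 128.   0.]
table corner z60 [543. 121.  60.]
fan [534.  42. 200.]
fan [464.  80. 200.]
fan [420.  -6. 200.]
ctl [ 668. -198.   48.]
ctl [ 614. -364.   48.]
ctl [ 566. -157.   48.]
ctl [ 506. -323.   48.]
usb [524. 371.   8.]
laser corner [618. 166. 300.]
ring [690. -25.  30.]
sup back-left 0 [446. 228.   0.]
sup back-left 90 [424. 137.  90.]
sup back-left 200 [397.  27. 200.]
sup back-right 0 [707.  94.   0.]
sup back-right 90 [664.  15.  90.]
sup back-right 200 [612. -83. 200.]
tablecorner 0 [564. 133.   0.]
tablecorner 90 [532.  50.  90.]
tablecorner 200 [494. -51. 200.]
fan top back 0 [514. 240.   0.]
fan top back 90 [486. 149.  90.]
fan top back 200 [452.  37. 200.]
fan tr 0 [608. 206.   0.]
fan tr 90 [573. 118.  90.]
fan tr 200 [530.  10. 200.]
wrist cam in tool [  0.46701218 -83.05512735  84.31733814] [[ 1.   -0.   -0.  ]
 [-0.   -0.32 -0.95]
 [ 0.    0.95 -0.32]] [[289.86050157   0.         255.2291699 ]
 [  0.         289.86050157 187.89075717]
 [  0.           0.           1.        ]]
```

```bash
python3 -m jog '[[[-18,0,-25,0,0,0,0],[-18,6,-25,0,0,0,0],[-18,6,-25,0,0,0,0],[-18,6,-25,0,0,0,0],[-18,6,-25,0,0,0,0],[-18,6,-25,0,0,0,0],[-18,6,-25,0,0,0,0],[-18,6,-25,0,0,0,0],[-18,6,-25,0,0,0,0],[-18,6,-25,0,0,0,0],[-18,6,-25,0,0,0,0],[-18,6,-25,0,0,0,0],[-18,6,-25,0,0,0,0],[-16,6,-21,0,0,0,0],[0,0,0,0,0,0,0],[0,0,0,0,0,0,0]]]'
python3 - <<'E'
from h import *
o=arm.get_obs();print(o["ee_pos"],o["width"],o["time"],R.from_quat(o["eef_rot"]).as_matrix().round(3))
w=arm.get_image("wrist");save(w,"c.png",s=1.5)
for l,z in dict(power_strip=0,strip_switch_press=36,power_strip_switch=33).items():
    for r in arm.pinpoint(l,"wrist")[:2]: print(l,round(r["p"],2),np.round(r["xy"],1),ray(w,r["xy"],z).round(1))
for r in arm.search_frame("power_strip_switch","wrist")[:2]: print(r,ray(w,r["xy"],33))
E
```

```text
time: 2.68
ee_pos: [493.6, 237.6, 224.4]
eef_rot: [-0.597, -0.379, 0.379, 0.597]
contact_force: [0.2, 0.5, 0.1]
width: 0.7
[493.57749344 237.6184547  224.4119575 ] 0.688935939626243 2.6833 [[ 0.426 -0.001 -0.905]
 [ 0.905  0.     0.426]
 [-0.    -1.     0.001]]
power_strip 0.66 [348.2 183.7] [550.1 326.1   0. ]
strip_switch_press 0.81 [254.5 181.9] [493.7 237.5  36. ]Traceback (most recent call last):
  File "<stdin>", line 5, in <module>
ValueError: it knows: beaker, controller, cuvette_rack, power_strip, reset_top, rocker_press, stop_top, strip_switch_press, usb_stick, vial
```

View pics/c.png

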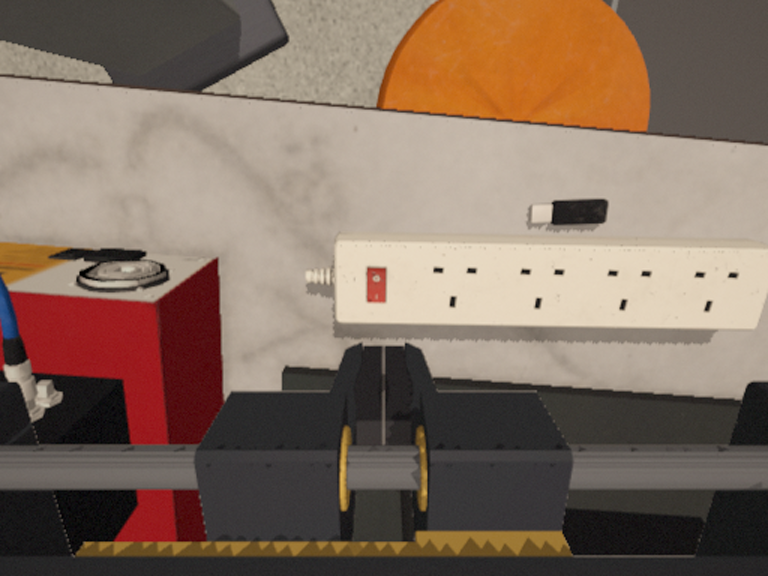

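Run:
```python
from h import *
w=arm.get_image("wrist");o=arm.get_obs();Rm=R.from_quat(o["eef_rot"]).as_matrix();p=o["ee_pos"]
f=lambda x,y,z:np.round([*ray(w,(x/1.5,y/1.5),z),*(Rm.T@(ray(w,(x/1.5,y/1.5),z)-p))],0)
for z in (90,130,170,200): print("sup TR",z,f(218,258,z),"TR2",f(162,295,z))
a=arm.get_image("top");P=lambda x,y:(80+x/2.58,130+y/2.58)
for z in (90,130,170,200): print(z,ray(a,P(310,220),z).round(0),ray(a,P(405,70),z).round(0))
print("sw -x end",f(376.5,267,36),"+x end",f(376.5,302,31),"strip edges",f(376,240,31),f(376,323,31), "end",f(336,275,31),f(760,290,31))
```

```text
sup TR 90 [435. 173.  90. -85. 135.  24.] TR2 [ 440.  135.   90. -117.  135.    4.]
sup TR 130 [432. 192. 130. -69.  95.  35.] TR2 [436. 161. 130. -96.  95.  19.]
sup TR 170 [428. 211. 170. -54.  55.  46.] TR2 [432. 187. 170. -74.  55.  33.]
sup TR 200 [426. 225. 200. -42.  25.  54.] TR2 [428. 206. 200. -58.  25.  44.]
90 [446. 131.  90.] [652.   7.  90.]
130 [446. 126. 130.] [646.   6. 130.]
170 [445. 121. 170.] [641.   4. 170.]
200 [445. 117. 200.] [636.   2. 200.]
sw -x end [489. 238.  36.  -4. 189.   3.] +x end [512. 227.  31.  -4. 194. -23.] strip edges [473. 245.  31.  -4. 194.  20.] [526. 220.  31.  -4. 194. -39.] end [484. 210.  31. -31. 194.  -4.] [614. 466.  31. 256. 194. -15.]
```

```bash
python3 -m jog '[[[-2,15,3,0,0,0,0],[-2,20,3,0,0,0,0],[0,20,0,0,0,0,0],[0,20,0,0,0,0,0],[0,20,0,0,0,0,0],[0,15,0,0,0,0,0],[0,7,0,0,0,0,0],[0,0,0,0,0,0,0],[0,0,0,0,0,0,0],[0,0,0,0,0,0,0]]]'
python3 - <<'E'
from h import *
w=arm.get_image("wrist");save(w,"d.png",(130,100,400,330),2.6)
E
```

```text
time: 3.77
ee_pos: [486.9, 238.4, 108.9]
eef_rot: [0.596, 0.381, -0.379, -0.596]
contact_force: [0.6, -0.0, -0.2]
width: 0.3
```

View pics/d.png

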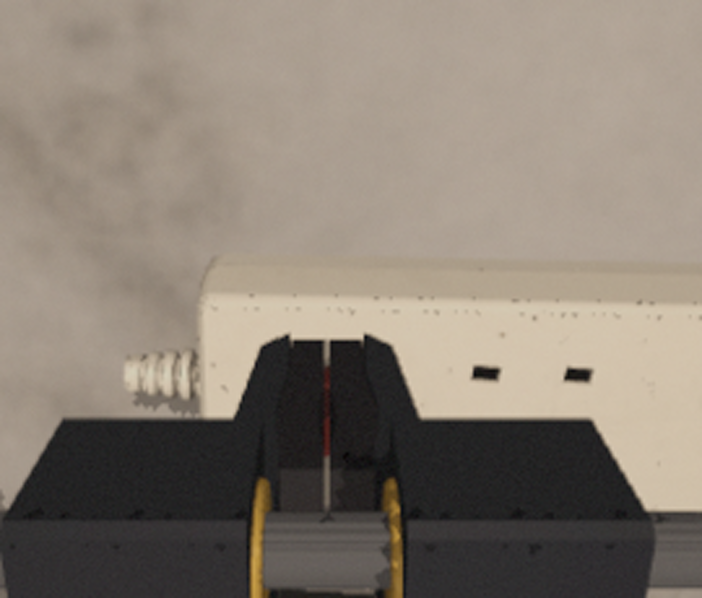

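```bash
python3 -m jog '[[[0,5,0,0,0,0,0],[0,3,0,0,0,0,0],[0,0,0,0,0,0,0],[0,0,0,0,0,0,0]]]'
python3 -m jog '[[[0,1.5,0,0,0,0,0],[0,1.5,0,0,0,0,0],[0,0,0,0,0,0,0]]]'
```

```text
time: 4.15
ee_pos: [486.2, 237.6, 99.7]
eef_rot: [0.596, 0.38, -0.38, -0.596]
contact_force: [-0.2, -0.7, -0.4]
width: 0.5
time: 4.4
ee_pos: [485.7, 237.8, 96.6]
eef_rot: [-0.596, -0.379, 0.38, 0.597]
contact_force: [-2.5, 2.0, 3.2]
width: 0.6
```

```bash
python3 -m jog '[[[0,1,0,0,0,0,0],[0,0.5,0,0,0,0,0],[0,0,0,0,0,0,0]]]'
```

```text
time: 4.65
ee_pos: [485.9, 237.9, 96.2]
eef_rot: [-0.596, -0.379, 0.38, 0.597]
contact_force: [-5.8, 0.5, 10.5]
width: 0.4
```

```bash
python3 -m jog '[[[0,-5,0,0,0,0,0],[0,-15,0,0,0,0,0],[0,-25,0,0,0,0,0],[0,-30,0,0,0,0,0],[0,-30,0,0,0,0,0],[0,-20,0,0,0,0,0],[0,0,0,0,0,0,0],[0,0,0,0,0,0,0]]]'
python3 - <<'E'
from h import *
w=arm.get_image("wrist");print(arm.pinpoint("strip_switch_press","wrist"),arm.get_obs()["contact_force"]);a=w["frame"][150:230,200:300];
s=arm.get_image("top")["frame"][100:220,130:230]
save(w,"e.png",(200,150,300,230),7)
E
```

```text
time: 5.32
ee_pos: [487.2, 237.8, 221.4]
eef_rot: [0.597, 0.381, -0.379, -0.596]
contact_force: [0.8, -0.4, -0.3]
width: 0.5
[{'xy': [250.4, 183.8], 'p': 0.54}] [ 0.59737827 -0.44116486  0.08073247]
```

View pics/e.png

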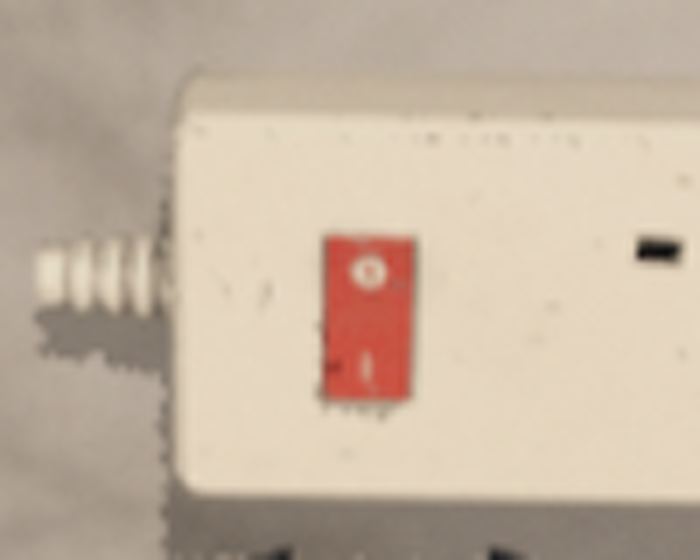

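```bash
python3 -m jog '[[[0,-30,0,0,0,0,0],[0,-30,0,0,0,0,0],[0,-30,0,0,0,0,0],[-25.3,0,-19,0,0,0,0],[-25.3,0,-19,0,0,0,0],[-25.3,0,-19,0,0,0,0],[-25.3,0,-19,0,0,0,0],[-25.3,0,-19,0,0,0,0],[-25.3,0,-19,0,0,0,0],[-25.3,0,-19,0,0,0,0],[-25.3,0,-19,0,0,0,0],[-25.3,0,-19,0,0,0,0],[-25.3,0,-19,0,0,0,0],[-25.3,0,-19,0,0,0,0],[-25.3,0,-19,0,0,0,0],[-25.3,0,-19,0,0,0,0],[-25.3,0,-19,0,0,0,0],[-25.3,0,-19,0,0,0,0],[-25.3,0,-19,0,0,0,0]]]'
python3 -m jog '[[[0,0,0,0,0,0,0],[0,0,0,0,0,0,0],[0,0,0,0,0,0,0]]]'
python3 - <<'E'
from h import *
w=arm.get_image("wrist");save(w,"f.png",s=1.5)
o=arm.get_obs();Rm=R.from_quat(o["eef_rot"]).as_matrix();p=o["ee_pos"]
print(Rm.round(3))
for l,z in dict(reset_top=56,rocker_press=57,stop_top=73,controller=0).items():
    for r in arm.pinpoint(l,"wrist")[:2]: g=ray(w,r["xy"],z);print(l,round(r["p"],2),np.round(r["xy"],1),g.round(1),(Rm.T@(g-p)).round(1))
E
```

```text
time: 7.05
ee_pos: [589.8, -259.1, 307.3]
eef_rot: [-0.595, -0.379, 0.381, 0.598]
contact_force: [0.9, 0.3, 0.0]
width: 0.6
time: 7.3
ee_pos: [589.7, -257.3, 308.0]
eef_rot: [-0.595, -0.379, 0.38, 0.598]
contact_force: [0.1, 0.4, 0.7]
width: 0.4
[[ 0.423 -0.003 -0.906]
 [ 0.906  0.002  0.423]
 [ 0.    -1.     0.003]]
reset_top 0.51 [251.2 169.4] [ 591.2 -262.4   56. ] [ -4.6 252.5  -4.4]
rocker_press 0.82 [301.9 156. ] [ 601.6 -201.5   57. ] [ 54.9 251.6  12. ]
stop_top 0.78 [198.1 176.8] [ 569.5 -319.    73. ] [-65.  235.5  -8.6]
controller 0.67 [251.1 153.3] [ 583.6 -259.7    0. ] [ -5.4 308.5   3.5]
```

View pics/f.png

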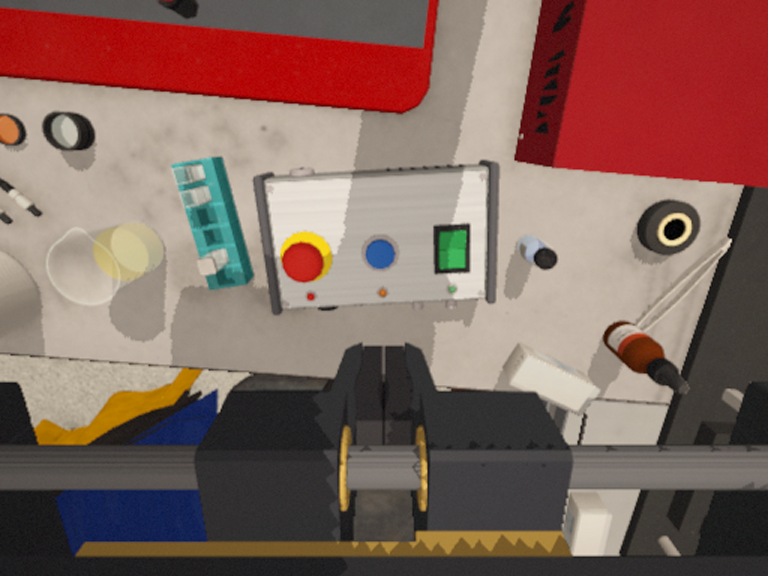

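```bash
python3 -m jog '[[[-1,15,-2,0,-0.06,0,0],[-1,25,-2,0,0,0,0],[0,30,0,0,0,0,0],[0,30,0,0,0,0,0],[0,30,0,0,0,0,0],[0,25,0,0,0,0,0],[0,15,0,0,0,0,0],[0,8,0,0,0,0,0],[0,0,0,0,0,0,0],[0,0,0,0,0,0,0],[0,0,0,0,0,0,0]]]'
python3 - <<'E'
from h import *
w=arm.get_image("wrist");save(w,"g.png",(100,90,420,330),2.3)
o=arm.get_obs();Rm=R.from_quat(o["eef_rot"]).as_matrix();p=o["ee_pos"]
print(p,o["contact_force"])
for l,z in dict(reset_top=56,rocker_press=57,stop_top=73,controller=0).items():
    for r in arm.pinpoint(l,"wrist")[:2]: g=ray(w,r["xy"],z);print(l,round(r["p"],2),np.round(r["xy"],1),g.round(1),(Rm.T@(g-p)).round(1))
E
```

```text
time: 8.47
ee_pos: [594.4, -261.4, 134.1]
eef_rot: [0.586, 0.398, -0.397, -0.584]
contact_force: [0.1, -0.9, 0.2]
width: 0.4
[ 594.53242329 -261.592114    134.32815743] [0.24256079 0.13073082 0.22438147]
reset_top 0.82 [253.1 231.4] [ 592.5 -261.4   56. ] [-0.5 78.3  2.2]
rocker_press 0.58 [348.8 210.3] [ 600.1 -202.8   57. ] [56.7 77.3 16.8]
stop_top 0.78 [143.4 244.1] [ 569.2 -318.2   73. ] [-61.9  61.3   3. ]
controller 0.65 [253.8 188.5] [ 584.3 -257.9    0. ] [ -0.3 134.3  11.3]
```

View pics/g.png

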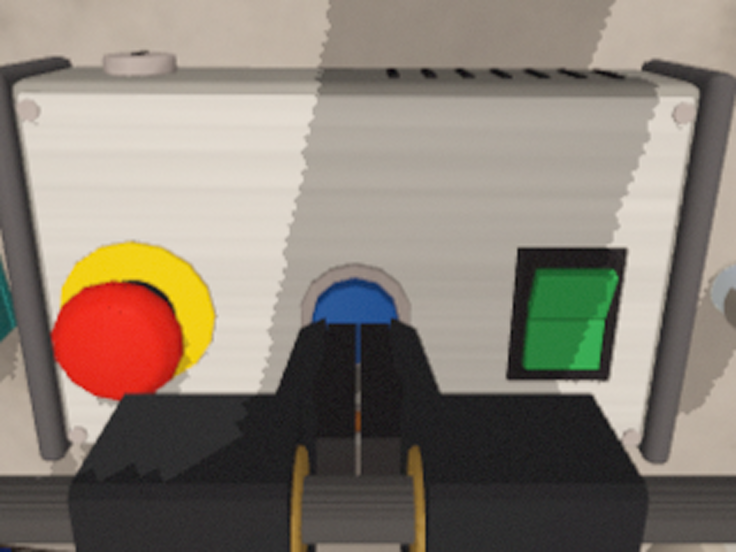

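```bash
python3 -m jog '[[[0,6,2,0,0,0,0],[0,5,0,0,0,0,0],[0,2,0,0,0,0,0],[0,0,0,0,0,0,0]]]'
python3 -m jog '[[[0,2,0,0,0,0,0],[0,2,0,0,0,0,0],[0,0,0,0,0,0,0],[0,0,0,0,0,0,0]]]'
```

```text
time: 9.05
ee_pos: [591.0, -260.3, 118.5]
eef_rot: [-0.584, -0.397, 0.398, 0.585]
contact_force: [-0.9, 0.7, 2.5]
width: 0.6
time: 9.38
ee_pos: [591.3, -260.4, 115.4]
eef_rot: [-0.585, -0.397, 0.398, 0.585]
contact_force: [-2.7, 1.0, 4.5]
width: 0.1
```

```bash
python3 -m jog '[[[0,1,0,0,0,0,0],[0,1,0,0,0,0,0],[0,0,0,0,0,0,0],[0,0,0,0,0,0,0]]]'
```

```text
time: 9.72
ee_pos: [591.3, -260.4, 115.2]
eef_rot: [-0.585, -0.397, 0.398, 0.585]
contact_force: [-6.5, 3.3, 14.2]
width: 0.3
```

```bash
python3 -m jog '[[[0,-4,0,0,0,0,0],[0,-10,0,0,0,0,0],[0,-20,0,0,0,0,0],[0,-30,0,0,0,0,0],[14,-30,4,0,0,0,0],[14,0,4,0,0,0,0],[14,0,4,0,0,0,0],[15,0,5,0,0,0,0],[0,0,0,0,0,0,0],[0,0,0,0,0,0,0],[0,0,0,0,0,0,0]]]'
python3 - <<'E'
from h import *
w=arm.get_image("wrist");save(w,"i.png",(90,80,410,320),2.3)
o=arm.get_obs();Rm=R.from_quat(o["eef_rot"]).as_matrix();p=o["ee_pos"]
print(p,o["contact_force"])
for l,z in dict(reset_top=56,rocker_press=57).items():
    for r in arm.pinpoint(l,"wrist")[:2]: g=ray(w,r["xy"],z);print(l,round(r["p"],2),np.round(r["xy"],1),g.round(1),(Rm.T@(g-p)).round(1))
E
```

```text
time: 10.63
ee_pos: [595.9, -200.7, 205.6]
eef_rot: [-0.584, -0.397, 0.398, 0.585]
contact_force: [0.8, -0.3, 0.5]
width: 0.5
[ 596.01312574 -201.09512665  205.85539022] [0.07966484 0.57031175 0.41192702]
reset_top 0.7 [190.  219.6] [ 596.  -261.6   56. ] [-56.2 149.8 -22.6]
rocker_press 0.73 [188.9 216.1] [ 592.3 -260.6   57. ] [-56.7 148.8 -18.8]
rocker_press 0.56 [256.3 203.1] [ 602.6 -201.6   57. ] [  2.  148.8  -6.6]
```

View pics/i.png

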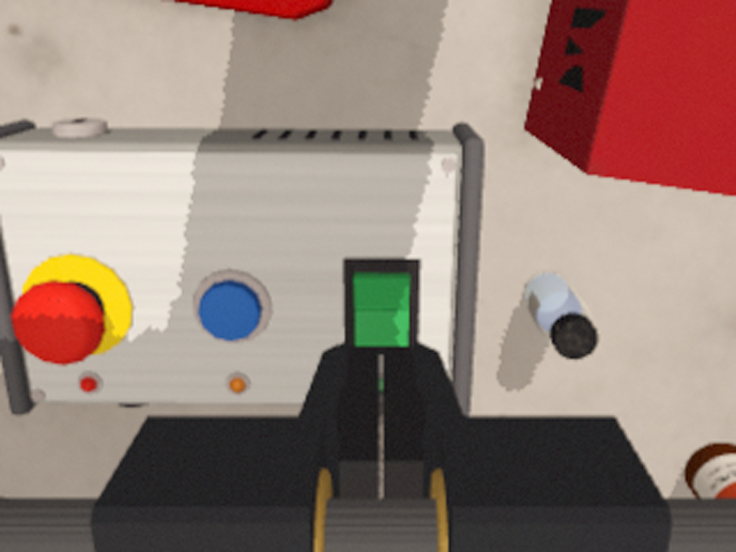

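```bash
python3 -m jog '[[[1,15,0,0,0,0,0],[0,20,0,0,0,0,0],[0,20,0,0,0,0,0],[0,15,0,0,0,0,0],[0,7,0,0,0,0,0],[0,0,0,0,0,0,0],[0,0,0,0,0,0,0]]]'
python3 - <<'E'
from h import *
f=cv2.imread("pics/f.png");i=cv2.imread("pics/i.png")
for n,(x,y),(u,v) in (("red",(311,296),(89,384)),("orange",(382,293),(238,384))):
  print(n,f[y-5:y+6,x-5:x+6].reshape(-1,3).max(0),f[y,x],i[v-8:v+9,u-8:u+9].reshape(-1,3).max(0),i[v,u])
print("green f",f[289,452])
w=arm.get_image("wrist");save(w,"j.png",(150,120,370,300),3)
E
```

```text
time: 11.37
ee_pos: [596.9, -200.6, 130.1]
eef_rot: [-0.585, -0.397, 0.397, 0.585]
contact_force: [0.1, -1.0, 0.6]
width: 0.2
red [168 178 193] [ 24  34 185] [165 175 199] [ 28  36 187]
orange [166 175 199] [ 42 115 194] [161 170 205] [ 48 124 202]
green f [112 170 110]
```

View pics/j.png

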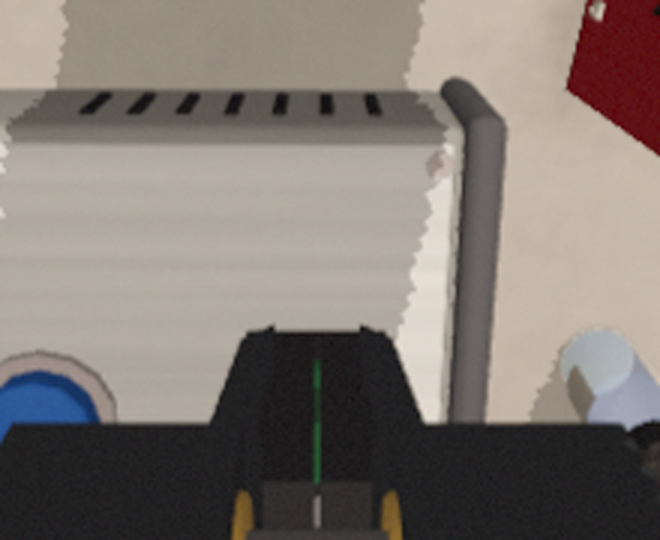

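Run:
```python
import cv2,numpy as np
c=cv2.imread("pics/c.png")[235:325,335:425];e=cv2.imread("pics/e.png")
e=cv2.resize(e[55:520,150:600],None,fx=1.5*2.4/7*1.6,fy=1.5*2.4/7*1.6)
c=cv2.resize(c,None,fx=3.84,fy=3.84,interpolation=2)
h=max(c.shape[0],e.shape[0]);p=lambda a:cv2.copyMakeBorder(a,0,h-a.shape[0],0,10,0)
cv2.imwrite("pics/k.png",np.hstack([p(c),p(e)]))
```

```text
(no output)
```

View pics/k.png

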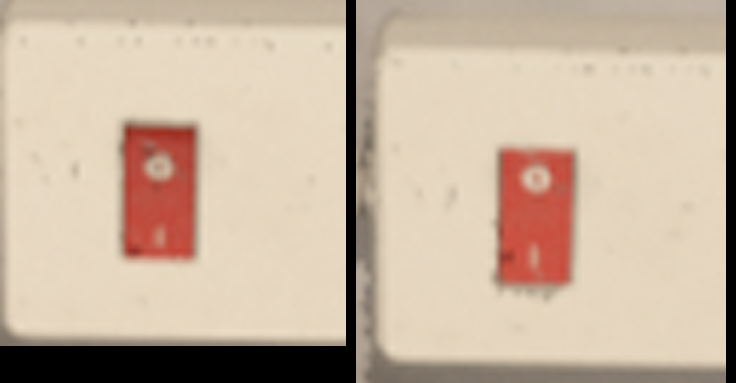

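The switch has clearly tipped: its markings moved and the shadow is now at the +x end. Pressing the green rocker next.

```bash
python3 -m jog '[[[0,5,0,0,0,0,0],[0,3,0,0,0,0,0],[0,0,0,0,0,0,0],[0,0,0,0,0,0,0]]]'
python3 -m jog '[[[0,1.5,0,0,0,0,0],[0,1.5,0,0,0,0,0],[0,1,0,0,0,0,0],[0,0,0,0,0,0,0],[0,0,0,0,0,0,0]]]'
```

```text
time: 11.75
ee_pos: [597.0, -200.2, 122.4]
eef_rot: [0.585, 0.398, -0.397, -0.585]
contact_force: [-0.1, 0.0, 0.4]
width: 0.6
time: 12.17
ee_pos: [596.9, -200.2, 118.2]
eef_rot: [-0.585, -0.397, 0.398, 0.585]
contact_force: [0.0, 0.5, 0.9]
width: 0.1
```

```bash
python3 -m jog '[[[0,1,0,0,0,0,0],[0,1,0,0,0,0,0],[0,0,0,0,0,0,0],[0,0,0,0,0,0,0]]]'
```

```text
time: 12.5
ee_pos: [597.0, -200.3, 116.0]
eef_rot: [0.585, 0.398, -0.397, -0.585]
contact_force: [0.9, -0.5, 0.1]
width: 0.3
```

```bash
python3 -m jog '[[[0,1,0,0,0,0,0],[0,0.5,0,0,0,0,0],[0,0,0,0,0,0,0],[0,0,0,0,0,0,0]]]'
```

```text
time: 12.83
ee_pos: [597.1, -200.4, 115.8]
eef_rot: [0.585, 0.398, -0.397, -0.585]
contact_force: [-3.5, 1.3, 7.2]
width: 0.4
```

```bash
python3 -m jog '[[[0,-4,0,0,0,0,0],[0,-12,0,0,0,0,0],[0,-24,0,0,0,0,0],[0,-30,0,0,0,0,0],[0,-20,0,0,0,0,0],[0,0,0,0,0,0,0],[0,0,0,0,0,0,0],[0,0,0,0,0,0,0]]]'
python3 - <<'E'
from h import *
w=arm.get_image("wrist");save(w,"l.png",(90,80,410,320),2.3)
print(arm.get_obs()["ee_pos"],arm.get_obs()["contact_force"])
E
```

```text
time: 13.5
ee_pos: [596.6, -200.1, 204.3]
eef_rot: [-0.585, -0.397, 0.398, 0.585]
contact_force: [0.0, 0.0, 0.4]
width: 0.5
[ 596.11533702 -199.93613494  203.35314922] [-1.13509891 -0.54214858 -0.78274601]
```

View pics/l.png

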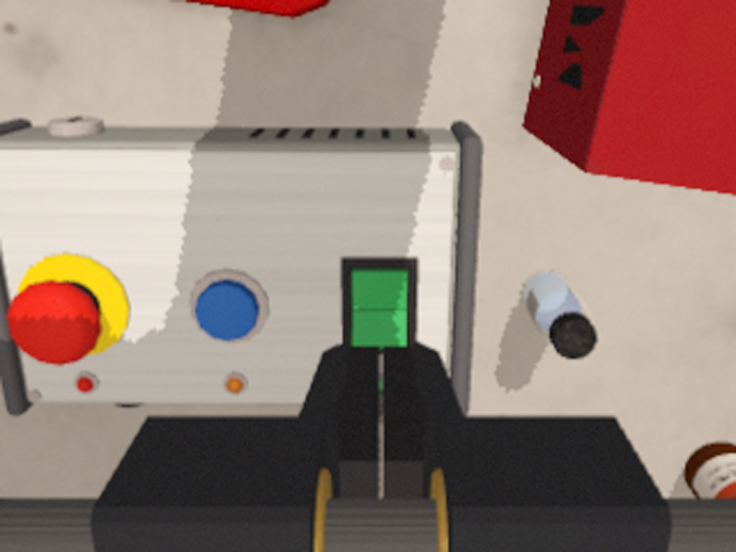

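```bash
python3 -m jog '[[[0,-30,0,0,0,0,0],[0,-35,0,0,0,0,0],[-10,-35,-5,0,0,0,0],[-10,0,-5,0,0,0,0],[0,0,0,0,0,0,0],[0,0,0,0,0,0,0],[0,0,0,0,0,0,0]]]'
python3 - <<'E'
from h import *
i=cv2.imread("pics/i.png");l=cv2.imread("pics/l.png")
for n,f in(("before",i),("after",l)): print(n,"-x half",f[282:298,362:388].mean((0,1)).round(),"+x half",f[318:335,362:388].mean((0,1)).round())
w=arm.get_image("wrist");F=cv2.imread("pics/f.png")[190:320,240:560]
G=cv2.resize(w["frame"][:,:,::-1],None,fx=1.5,fy=1.5,interpolation=2)[170:320,240:560]
cv2.imwrite("pics/m.png",cv2.resize(np.vstack([F,G]),None,fx=2,fy=2))
o=arm.get_obs();print(o["ee_pos"],o["time"])
for r in arm.pinpoint("controller","wrist")[:1]:print(ray(w,r["xy"],0))
for r in arm.pinpoint("reset_top","wrist")[:1]:print(ray(w,r["xy"],56))
E
```

```text
time: 14.13
ee_pos: [597.6, -221.8, 301.6]
eef_rot: [-0.583, -0.396, 0.398, 0.586]
contact_force: [0.2, -0.4, -0.5]
width: 0.7
before -x half [ 65. 136.  45.] +x half [ 74. 145.  55.]
after -x half [ 73. 144.  55.] +x half [ 78. 146.  57.]
[ 597.64887666 -221.70038207  301.53246663] 14.1833
[ 587.53381296 -256.8869062     0.        ]
[ 591.70600685 -260.83136355   56.        ]
```

View pics/m.png

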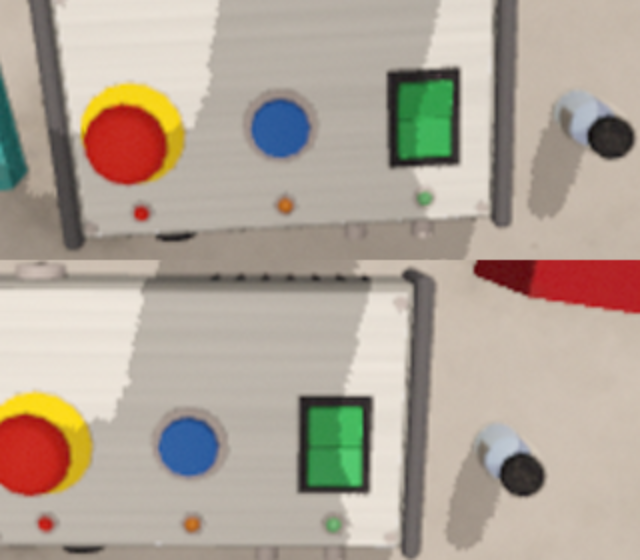

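```bash
python3 -c "
from cell import arm
print(arm.sign_off(),arm.get_obs()['contact_force'])"
```

```text
the job is handed in; nothing more can be done
the job is handed in; nothing more can be done
```

The job is done and handed in at about 14 s: I switched on the power strip, pressed the blue button and let it spring back, then tipped the green rocker fully over.

| Control | Peak force read | Fingertip at the end of the press |
|---|---|---|
| Power strip switch | 10.5 N | 32 mm above the bench, about level with the case |
| Blue button | 14 N | 51 mm above the bench, full travel |
| Green rocker | 7 N | 52 mm above the bench, level with the panel side |

- **Power strip:** close-up pictures before and after show the rocker's markings moved and the shadow now at its +x end, so it is on.
- **Green rocker:** its -x half now has the same brightness the level half had before, so it has tipped right over.
- **Surroundings:** I stayed clear of the red stop button. The blue button is back up, and it reads within 2 mm of where it was before. The vial looks undisturbed. I did not look again at the cuvette rack, beaker or USB stick, but the hand never came down to their height near them.
- **Hand:** it finished about 180 mm above the controller, with no contact force before hand-in.

The panel lamps showed no readable change after the blue button, so they did not confirm that the interlock cleared. I inferred that from the full press. The trained networks were several millimetres off at times, most notably on the green rocker, so there I placed the finger from the picture instead.

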